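Spring the vial carriage into its reading detent and start the reader

TASK

Bring the vial into the reading position of the small sample reader: with the fingertips, push the front of the sprung carriage that carries the vial all the way in until it meets the stop pin, then let it go so that it springs back and catches at its middle position. When it has caught, press the round read key on the reader fully down and let it come up again. Nothing is gripped or lifted: do not touch the vial, and leave the cup, the bottle and the carton that stand round the reader where they are.

Things in the scene. Friction and masses are not known exactly. Their poses are not given: they have to be found in the camera images.
- reader: Sample reader screwed to the bench: grey bed 14 mm thick, x -90 to 100, y -90 to 108 mm. Origin on the bench under the guideway's middle; x = push direction of the carriage (away from the robot, yaw within 0.35 rad), y left, z up. Two rails along x (y 50 to 58 and -58 to -50 mm, tops 24 mm above the bench). Right: catch bracket (x -2 to 22, y -83 to -67 mm, 49 high), black knob out to y = -105 mm.
- lens_top (a point): Top centre of the white lens tower (26 x 20 mm, top 82 mm above the bench) at the front end of the white pod on the reader's left; it lies at x = -17, y = 73 mm in the reader's frame. The pod: x -36 to 80, y 61 to 105 mm, top 35 mm above the bench. An obstacle only.
- stop_pin_top (a point): Top centre of the stop pin, an upright fixed steel pin of 10 mm diameter on the carriage's centre line behind it, 43 mm above the bench, at x = 64 mm in the reader's frame.
- carriage (a joint): Sprung carriage, m along the reader's x: 0 = out (start), 0.028 = caught at middle, 0.056 = at the stop pin. Black block 96 x 96 mm, 16 to 58 mm above the bench, vial in its middle. Spring pushes out: 4 N at 0, 8.5 N at 0.056; from 0.01 to 0.028 lifting the catch pin adds 2 to 4 N. Once past 0.03 the pin drops in behind a tooth, so that, let go, it returns by itself (0.2 m/s) and stays at 0.028.
- push_face (a point): Centre of the carriage's flat upright front face (the face to push, 96 mm wide, four fine steel ribs), 47 mm above the bench; the face spans 16 to 58 mm above the bench. It moves with the carriage; axes as the reader's, the face looks along -x. In front of it is free bench; fully pushed in it stands 53 mm behind the bed's front edge, between the low rails.
- catch_pin (a joint): Spring catch, a steel pin of 7 mm diameter on the reader's right side, in m outward: 0 = sprung fully in (also at the start), about 0.008 when the tooth of the carriage rides under it. It works by itself; it need not be touched.
- read_key (a joint): Travel of the read key in m: 0 = up, 0.006 = fully down. It is sprung: 1.5 N starts it, 5 N holds it fully down.
- read_key_top (a point): Centre of the top of the round read key, a white button of 24 mm diameter in a grey collar of 40 mm diameter on the pod; 57 mm above the bench when up. It is pressed straight down. It lies at x = 45, y = 83 mm in the reader's frame.
- vial_seat (a point): Centre of the floor of the vial's well in the carriage, 48 mm behind the front face, 36 mm above the bench; the well is 27 mm square and 22 mm deep. Axes as the reader's.
- vial: Small closed vial of brown glass with a screw cap, 24 mm diameter, 50 mm high, loose in the well of the carriage, top 86 mm above the bench. Origin at the centre of its underside, z up. It rides along and is not to be touched.
- cup: Specimen cup with yellow screw lid, 63 mm diameter, 64 mm high, loose on the bench to the right of the reader; origin at the centre of its underside. Bystander.
- bottle: White reagent bottle with a grey cap, 44 mm diameter, 90 mm high, loose on the bench at the right rear of the reader; origin at the centre of its underside. Bystander.
- carton: Flat carton 45 x 75 x 29 mm, loose on the bench to the left rear of the reader; origin at the centre of its underside. Bystander.

How it is judged:
On the way, in this order (a step that is already met when the one before it is completed fails the run):
1. the carriage is pushed all the way in, to within 5 mm of the stop pin (value of joint carriage above 0.051 m), for 0.05 s.
2. the carriage, let go, has come back and is caught at its middle position (value of joint carriage between 0.0255 and 0.0305 m and value of joint catch_pin below 0.003 m and contact force between the fingers and reader below 0.2 N), for 0.3 s.
3. the read key is pressed fully down (value of joint read_key above 0.0045 m), for 0.05 s.
At the end, for the whole second after the job is handed in: The carriage rests caught at its middle position (joint 0.0255 to 0.0305 m, catch pin in), the read key is up again, the vial stands upright in its well, and cup, bottle and carton stand within 12 mm of where they stood (value of joint carriage between 0.0255 and 0.0305 m and velocity of joint carriage between -0.005 and 0.005 m/s and value of joint catch_pin below 0.003 m and value of joint read_key below 0.0012 m and distance between vial and vial_seat below 0.006 m and angle between each of vial, cup, bottle, carton's own z axis and vertical below 0.15 rad and distance of each of cup, bottle, carton from where it was at the start of the episode below 0.012 m); the robot touches nothing.
It fails at once if the read key is pressed while the carriage is not at its middle position (value of joint read_key above 0.003 m and (value of joint carriage below 0.024 m or value of joint carriage above 0.032 m)).
It fails at once if the vial is touched by the robot (contact force between the arm and vial above 1 N).
It fails at once if the vial is touched by the fingers (contact force between the fingers and vial above 1 N).
It fails at once if the vial is lifted out of its seat or tipped (z of vial in the frame of vial_seat above 0.01 m or angle between vial's own z axis and vertical above 0.35 rad).
It fails at once if a bystander (cup, bottle or carton) is lifted, knocked over or shifted by more than 12 mm (distance of any of cup, bottle, carton from where it was at the start of the episode above 0.012 m or angle between any of cup, bottle, carton's own z axis and vertical above 0.3 rad).
It also fails if it takes over 38 s, if anything falls off the work surface, if the arm or the gripper's body presses on something with over 40 N, if the wrist force passes 120 N, or if a joint passes its speed limit or range.

ROBOT

A 7-joint arm with a two-finger parallel gripper is mounted at the origin on a cart in front of the work surface, level with it; the furniture and walls round the work are solid. World frame = base frame: x ahead of the robot, y to its left, z up, the work surface at z = 0. Lengths are in m, angles in rad, forces in N, time in s.
With the tool pointing down it reaches from about 0.425 to 0.925 m from the base axis. Payload 6.8 kg.
Tool frame: the origin (TCP) lies between the finger pads; the fingertips stand 14 mm ahead of it and the grasp point (between the pads) lies 5 mm behind it; z points along the fingers, y is the line along which they close (so a half turn about z gives the same grasp; the last joint's range is limited). The gripper opens to 85 mm and grips with 20 to 120 N. Pads are 22 mm wide; open, the fingers measure 114 mm over their backs; the gripper's body (76 mm by 85 mm) begins 54 mm behind the grasp point. The pads swing forward as they close: fully open they stand 13 mm farther back than shut.
Start: joints at [1.096, 0.477, 0.022, 1.555, -0.011, 1.109, -0.083], TCP at [0.242, -0.63, 0.245] pointing down, gripper open.
Joint ranges: [-2.96, 2.96], [-0.34, 2.1], [-1.41, 1.46], [0.24, 2.44], [-1.37, 4.51], [0.17, 1.92], [-2.96, 2.96]. Speed limits (rad/s): [2.39, 2.39, 3.14, 3.14, 3.14, 3.14, 3.14].

INTERFACE

Orientations are given as a rotation vector (axis times angle).
In Python, from bench import r, eyes, ticket gives the robot as it stands. The module is installed in compiled form; this text tells all that it offers.
- The arm moves only by the tool arm_command, never from a script. Its argument "plan" is text: rows parted by semicolons, each of 4 numbers parted by spaces: the shift along the tool's x, y, z in m, then the turn about the tool's z in degrees. In form: tx ty tz yaw; .... A call has 1 to 20 rows; each row shifts and turns the commanded pose from where the row before left it, along the tool's axes as they then stand; what a row does not reach is not made up. A row lasts 1/8 s, in which the tool goes at most 62.5 mm and 10.7 degrees, less where a joint would pass 70% of its speed; a pose out of reach is approached as far as the arm can. A call is refused whole if a number of a shift passes 0.0625 or a number of a turn 10.7, either way. A call with a gripper value outside its range is refused whole. "hand" is the closure, from -1 (fully open) to 1 (shut), set as the call begins (left out, the last holds). The fingers move at their own pace and stop on an object; "grip_force" is the grip in N (left out, the last holds). Time passes only in rows, so rows that do not move let the fingers close. It gives the time, the measured TCP pose, the force, the opening and the grip force at its end, in the units of the state.
- r.get_obs(): the state, without advancing time (a new reading comes with each control period).
- eyes.grab_frame(name): name is "scene" or "top" or "wrist"; returns (picture, depth): 384x512x3 uint8, red, green, blue; 384x512 float32, m along the optical axis (not along the pixel's ray), 0 where there is no reading.
- eyes.calibration(name): a dict with "fov_y" (degrees; the focal length in pixels is half the picture's height over the tangent of half this angle, whatever the lens; pixels are square), "cx", "cy" (the principal point, pixels), "origin" and "attitude" of the camera in the world; the wrist camera has in their place "tool_from_camera" (4x4, takes a point from camera to tool coordinates, whose origin is the TCP and whose axes are the flange's). Camera axes: x right, y up, looking along -z (the intrinsics and any distortion apply to the point x, -y, -z); pixel columns grow to the right and rows downward; lengths in m; the calibration is good to about 2 mm. A picture is of the moment at which its call begins: read the wrist's pose just before it. calibration takes no time and is no camera call.
- ticket.hand_in(): hands the job in; it is judged then, once.
The state is a dict: "clock": time; "joints": joint angles; "qvel": joint speeds; "tau": joint torques, N m; "tcp_pos": TCP position; "orientation": TCP orientation; "contact_force": force on the tool from outside, world axes, zero at the start; "moment": the same for the moment, N m; "grip_width": finger opening in m; "gripper_force": force on a finger pad.
Only numpy, scipy, OpenCV 4.12 (cv2) and the standard library are available. Lean on these libraries where they do the work, as an engineer would, in place of code of your own. Each camera call takes 0.05 s, during which the arm holds its last target. There are 200 camera calls.

## Working session

There is one attempt and no reset: what is moved stays moved. The work goes in short steps, Python scripts to look and compute and a tool call to move; the robot and the scene stay as the last step left them, time stands still between calls to the robot, and variables do not carry over. Pictures are saved under pics/ and viewed, at most 10 in all, crops included, and the job is handed in when it is done.

Besides the shell and the picture viewer there is one more tool, called after "Call:" as a command line: name --argument value ..., lists and objects as JSON in quotes. arm_command: Moves the arm, as the interface text tells. Its arguments: {"type":"object","properties":{"plan":{"type":"string"},"hand":{"type":"number"},"grip_force":{"type":"number"}},"required":["plan"]}

```bash
mkdir -p pics; cat > h.py <<'E'
import numpy as np, cv2
from scipy.spatial.transform import Rotation as R
from bench import r, eyes, ticket
def cal(name):
    c=eyes.calibration(name); f=192/np.tan(np.radians(c["fov_y"])/2); return c,f
def att(c):
    a=np.array(c["attitude"]);
    return a if a.shape==(3,3) else R.from_rotvec(a).as_matrix()
def cloud(name,d):
    c,f=cal(name); v,u=np.mgrid[0:384,0:512]
    P=np.stack([(u-c["cx"])/f*d,-(v-c["cy"])/f*d,-d],-1)
    return P@att(c).T+np.array(c["origin"])
E
python3 - <<'E'
from h import *
for n in("scene","top"):
    print(n,eyes.calibration(n))
    p,d=eyes.grab_frame(n); np.savez(f"{n}.npz",p=p,d=d); cv2.imwrite(f"pics/{n}.png",p[:,:,::-1])
print(eyes.calibration("wrist")); print(r.get_obs())
E
```

```text
scene {'fov_y': 43.962104283842386, 'cx': 259.76069131313733, 'cy': 192.67108593091194, 'origin': array([-0.09267879,  0.49666451,  0.53489859]), 'attitude': array([ 0.63427874, -1.06824041, -1.81306971])}
top {'fov_y': 49.831492602629396, 'cx': 254.04358209325295, 'cy': 190.35155308186904, 'origin': array([0.50287076, 0.12776648, 1.08363831]), 'attitude': array([ 0.08383187, -0.0998513 , -1.54827959])}
{'fov_y': 65.83387009445684, 'cx': 257.6488505319004, 'cy': 190.81326101472783, 'tool_from_camera': array([[-2.53728665e-04,  9.64258354e-01,  2.64963698e-01,
         6.58281673e-02],
       [ 9.99999948e-01,  2.97464229e-04, -1.24936799e-04,
        -5.00715551e-04],
       [-1.99288574e-04,  2.64963653e-01, -9.64258380e-01,
        -1.29408157e-01],
       [ 0.00000000e+00,  0.00000000e+00,  0.00000000e+00,
         1.00000000e+00]])}
{'clock': 0.1, 'joints': array([ 1.09588939,  0.47772245,  0.0223197 ,  1.55637109, -0.01150927,
        1.10929674, -0.0830813 ]), 'qvel': array([-0.00028975, -0.00290136,  0.00075354, -0.00322868, -0.00106643,
       -0.00096441,  0.00069029]), 'tau': array([ 4.98982292e-03, -5.97758389e+01,  1.61433164e+00, -2.81954241e+01,
        1.29441390e-02,  5.06174008e-03,  2.74126126e-05]), 'tcp_pos': array([ 0.24189842, -0.62960766,  0.24441129]), 'orientation': array([-3.08729533e+00, -5.72743387e-01,  6.36400010e-04]), 'contact_force': array([-0.04344472,  0.01894911, -0.17902979]), 'moment': array([-0.00026225,  0.04037007,  0.00281815]), 'gripper_force': 0.0, 'grip_width': 0.08542874164856701}
```

View pics/top.png

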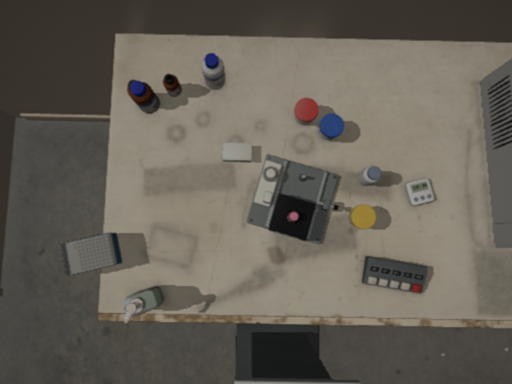

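View pics/scene.png

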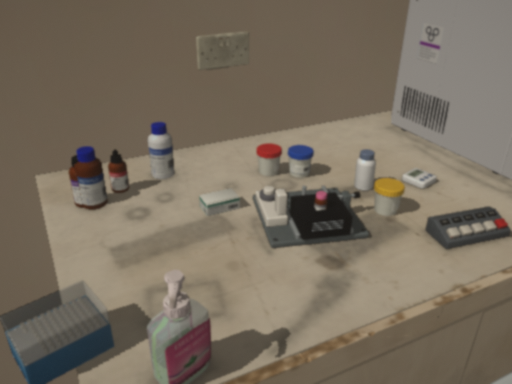

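The top view shows the reader around (293,200), its carriage block at (290,217) with the pink-capped vial in it. The key is at (270,173), the cup at (363,217), the bottle at (371,175) and the carton at (237,152). In the scene view the pod is at the left and the front is free bench. Next I fit the pose from depth.

```bash
python3 - <<'E'
from h import *
z=np.load("top.npz"); P=cloud("top",z["d"])
b=P[230:250,150:220].reshape(-1,3); print("bench z",np.median(b[:,2]),b[:,2].std())
v,u=np.mgrid[0:384,0:512]
win=(u>240)&(u<350)&(v>148)&(v<250)
def rect(m,name):
    m=m.astype(np.uint8); n,l,s,c=cv2.connectedComponentsWithStats(m)
    k=1+np.argmax(s[1:,4]); q=P[l==k]; 
    rr=cv2.minAreaRect((q[:,:2]*1000).astype(np.float32)); print(name,len(q),q.mean(0),rr)
    return q
Z=P[...,2]-np.median(b[:,2])
rect(win&(Z>0.007),"bed"); rect(win&(Z>0.05)&(Z<0.065)&(z["p"].max(-1)<90),"carr"); rect(win&(Z>0.028)&(u<290)&(v<205),"pod")
for n,(uu,vv) in dict(cup=(363,217),bottle=(371,175),carton=(237,152),key=(270,173),vial=(293,216),lens=(267,197)).items(): print(n,P[vv,uu].round(4))
H=np.clip(Z/0.09*255,0,255).astype(np.uint8)
a=cv2.resize(H[140:260,220:390],None,fx=4.5,fy=4.5,interpolation=0); cv2.imwrite("pics/H.png",cv2.applyColorMap(a,cv2.COLORMAP_JET))
E
```

```text
bench z 0.00045520009621635715 0.05012645890206488
bed 5572 [0.60685289 0.01833193 0.03761927] ((590.5222778320312, 13.96893310546875), (213.888916015625, 228.30223083496094), 74.97811126708984)
carr 1397 [0.55964444 0.02138782 0.05904573] ((560.0052490234375, 21.184558868408203), (96.1534423828125, 96.85474395751953), 74.55706024169922)
pod 761 [0.6445412  0.0838115  0.04840785] ((601.3899536132812, 94.27765655517578), (46.698631286621094, 207.72267150878906), 74.72647857666016)
cup [0.5029 0.1278 1.0836]
bottle [ 0.6636 -0.1654  0.0912]
carton [0.5029 0.1278 1.0836]
key [0.6684 0.0793 0.059 ]
vial [0.5601 0.0235 0.0868]
lens [0.6054 0.0868 0.0818]
```

View pics/H.png

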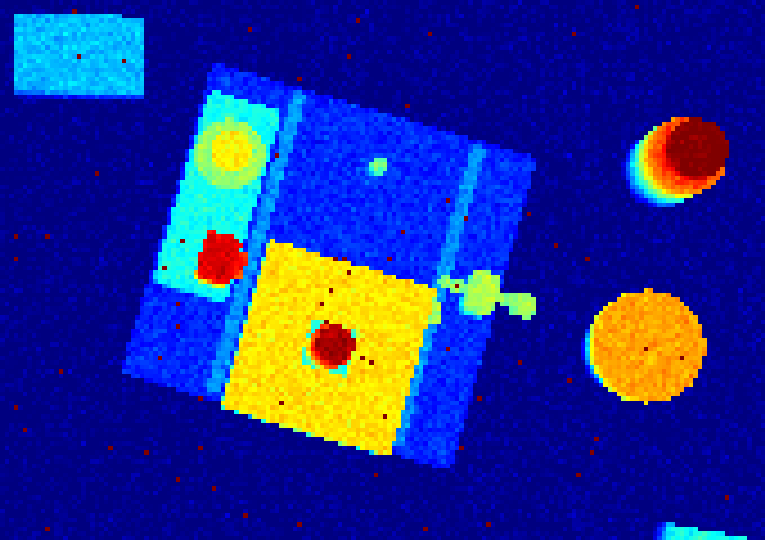

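Call:
arm_command --plan "0.029 -0.026 0 0;0.029 -0.026 0 0;0.029 -0.026 0 0;0.029 -0.026 0 0;0.029 -0.026 0 0;0.029 -0.026 0 0;0.029 -0.026 0 0;0.029 -0.026 0 0;0.029 -0.026 0 0;0.029 -0.026 0 0;0.029 -0.026 0 0;0 0 0 9;0 0 0 9;0 0 0 9;0 0 0 9" --hand 1 --grip_force 20

```text
clock: 1.98
tcp_pos: [0.437, -0.2486, 0.245]
orientation: [-3.113, 0.418, 0.001]
contact_force: [-0.3, 1.0, 0.2]
grip_width: -0.0001
gripper_force: 0.0
```

```bash
cat >> h.py <<'E'
yaw=np.radians(-15.3); pu=np.array([np.cos(yaw),np.sin(yaw)]); pl=np.array([-pu[1],pu[0]])
O=np.array([.5600,.0212])+.045*pu
def rd(p): p=np.asarray(p)[...,:2]-O; return np.stack([p@pu,p@pl],-1)
def state():
    s=r.get_obs(); M=R.from_rotvec(s["orientation"]).as_matrix(); h=np.degrees(np.arctan2(M[1,0],M[0,0]))
    print("t",s["clock"],"tcp",s["tcp_pos"].round(4),"reader",rd(s["tcp_pos"]).round(4),"heading",h.round(2),"tilt z",M[:,2].round(3),"F",s["contact_force"].round(2),"w",s["grip_width"])
    return s,M
def go(x,y,z):
    s,M=state(); w=np.r_[O+x*pu+y*pl,z]-s["tcp_pos"]; print("tool shift",(M.T@w).round(4))
E
python3 - <<'E'
from h import *
z=np.load("top.npz"); P=cloud("top",z["d"]); Q=rd(P); Z=P[...,2]-.0005
for n,c,m in[("pin (64,0)",(.064,0),(Z>.03)),("key (45,83)",(.045,.083),(Z>.053)),("lens (-17,73)",(-.017,.073),(Z>.07)),("vial(-45,0)",(-.045,0),(Z>.075))]:
    k=m&(np.hypot(*(Q-c).transpose(2,0,1))<.03)&(Z<.1); q=Q[k]; print(n,k.sum(),(q.min(0)+q.max(0))/2*1e3,q.mean(0)*1e3,np.median(Z[k]))
go(-.135,0,.15)
E
```

```text
pin (64,0) 13 [63.42738468  0.12811899] [ 6.30371386e+01 -5.25757345e-02] 0.04138398821664774
key (45,83) 63 [45.71189696 82.58250972] [45.13334556 82.44086881] 0.0573271897155993
lens (-17,73) 100 [-16.85396845  70.49679167] [-17.15510375  71.36685934] 0.08118735203511046
vial(-45,0) 68 [-44.7050874    0.31653393] [-45.07429498   0.49316191] 0.0860533943590458
t 1.975 tcp [ 0.437  -0.2486  0.245 ] reader [-0.0925 -0.2927] heading -15.28 tilt z [-0.001  0.    -1.   ] F [-0.26  1.01  0.23] w -9.657246864796634e-05
tool shift [-0.0424 -0.2927  0.095 ]
```

Call:
arm_command --plan "-0.0053 -0.0366 0 0;-0.0053 -0.0366 0 0;-0.0053 -0.0366 0 0;-0.0053 -0.0366 0 0;-0.0053 -0.0366 0 0;-0.0053 -0.0366 0 0;-0.0053 -0.0366 0 0;-0.0053 -0.0366 0 0;0 0 0.04 0;0 0 0.04 0;0 0 0.04 0;0 0 0.04 0;0 0 0.034 0;0 0 0 0;0 0 0 0"

```text
clock: 3.85
tcp_pos: [0.4726, 0.0452, 0.0522]
orientation: [-3.115, 0.41, -0.001]
contact_force: [0.6, 0.4, 0.7]
grip_width: -0.0
gripper_force: 0.0
```

```bash
python3 - <<'E'
from h import *
go(-.115,0,.051)
p,d=eyes.grab_frame("scene"); cv2.imwrite("pics/s2.png",cv2.resize(p[130:290,180:420,::-1],None,fx=3,fy=3))
E
```

```text
t 3.85 tcp [0.4726 0.0452 0.0522] reader [-1.356e-01  1.000e-04] heading -14.98 tilt z [ 0.001  0.    -1.   ] F [0.56 0.44 0.7 ] w -3.335296083488863e-05
tool shift [0.0206 0.0002 0.0012]
```

View pics/s2.png

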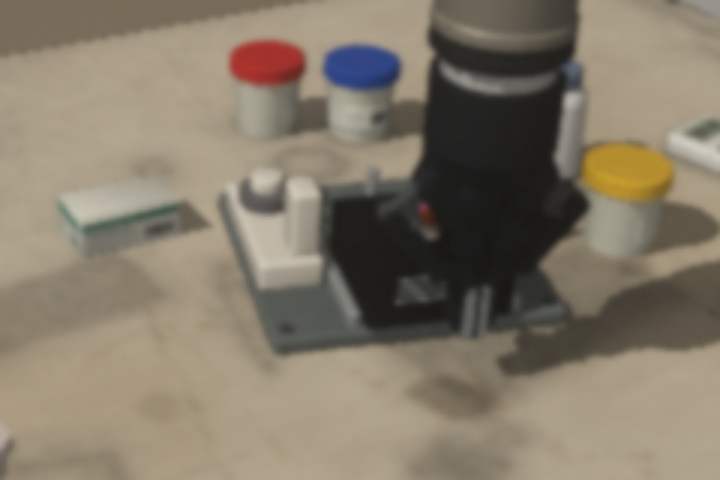

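The picture shows the shut fingertips at (475,310), just in front of the carriage face. The vial, lens tower and cup are all clear.

Call:
arm_command --plan "0.011 0 0.001 0;0.011 0 0 0;0.008 0 0 0;0.008 0 0 0;0.008 0 0 0;0.008 0 0 0;0.007 0 0 0;0.007 0 0 0;0.006 0 0 0;0.005 0 0 0;0 0 0 0;0 0 0 0"

```text
clock: 5.4
tcp_pos: [0.5458, 0.0247, 0.0496]
orientation: [3.113, -0.409, -0.009]
contact_force: [-6.8, 0.6, 4.3]
grip_width: 0.0001
gripper_force: 3.6
```

```bash
python3 - <<'E'
from h import *
go(-.048,0,.051)
p,d=eyes.grab_frame("top"); P=cloud("top",d);Q=rd(P)*1e3;Z=P[...,2]
k=(Z>.053)&(Z<.064)&(np.abs(Q[...,1])<46)&(p.max(-1)<90)&(Q[...,0]>-100)&(Q[...,0]<63); 
print("carriage rear x (expect 3+q)",[np.round(np.percentile(Q[k&(np.abs(Q[...,1]-c)<8)][:,0],98),1) for c in(-32,-16,0,16,32)])
E
```

```text
t 5.4 tcp [0.5458 0.0247 0.0496] reader [-0.0597 -0.0004] heading -14.97 tilt z [-0.006 -0.001 -1.   ] F [-6.76  0.59  4.3 ] w 0.00010630856999602649
tool shift [ 0.0117 -0.0003 -0.0015]
carriage rear x (expect 3+q) [np.float64(46.2), np.float64(47.0), np.float64(47.0), np.float64(47.6), np.float64(46.6)]
```

The carriage is about 44 mm in and the readings agree. I'll push the last 12 mm to the stop.

Call:
arm_command --plan "0.005 0 0 0;0.005 0 0 0;0.003 0 0 0;0 0 0 0;0 0 0 0"

```text
clock: 6.08
tcp_pos: [0.5568, 0.0216, 0.0494]
orientation: [3.113, -0.408, -0.013]
contact_force: [-11.0, 1.0, 7.7]
grip_width: -0.0002
gripper_force: 5.7
```

```bash
python3 - <<'E'
from h import *
go(-.048,0,.051)
p,d=eyes.grab_frame("top"); P=cloud("top",d);Q=rd(P)*1e3;Z=P[...,2]
k=(Z>.053)&(Z<.064)&(np.abs(Q[...,1])<46)&(p.max(-1)<90)&(Q[...,0]>-100)&(Q[...,0]<75); 
print("carriage rear x (expect 3+q)",[np.round(np.percentile(Q[k&(np.abs(Q[...,1]-c)<8)][:,0],98),1) for c in(-32,-16,0,16,32)])
E
```

```text
t 6.075 tcp [0.5568 0.0216 0.0494] reader [-0.0482 -0.0004] heading -14.95 tilt z [-0.009 -0.001 -1.   ] F [-10.99   1.03   7.65] w -0.00015706330333487107
tool shift [ 0.0002 -0.0004 -0.0016]
carriage rear x (expect 3+q) [np.float64(58.4), np.float64(59.0), np.float64(58.4), np.float64(58.3), np.float64(58.6)]
```

Call:
arm_command --plan "0.003 0 0 0;0 0 0 0;-0.035 0 0 0;-0.035 0 0 0;-0.03 0 0 0;0 0 0 0;0 0 0 0;0 0 0 0;0 0 0 0;0 0 -0.03 0;0 0 -0.04 0;0 0 -0.04 0;0 0 0 0"

```text
clock: 7.75
tcp_pos: [0.4696, 0.0466, 0.1631]
orientation: [-3.113, 0.41, -0.01]
contact_force: [0.0, 0.5, -0.0]
grip_width: 0.0002
gripper_force: 0.0
```

```bash
python3 - <<'E'
from h import *
go(.045,.083,.13)
p,d=eyes.grab_frame("top"); P=cloud("top",d);Q=rd(P)*1e3;Z=P[...,2]
k=(Z>.053)&(Z<.064)&(np.abs(Q[...,1])<46)&(p.max(-1)<90)&(Q[...,0]>-100)&(Q[...,0]<75); 
print("carriage rear x (expect 31)",[np.round(np.percentile(Q[k&(np.abs(Q[...,1]-c)<8)][:,0],98),1) for c in(-32,-16,0,16,32)])
cv2.imwrite("pics/t3.png",cv2.resize(p[130:270,210:400,::-1],None,fx=4,fy=4))
E
```

```text
t 7.75 tcp [0.4696 0.0466 0.1631] reader [-0.1389  0.0007] heading -15.02 tilt z [ 0.006  0.001 -1.   ] F [ 0.02  0.48 -0.04] w 0.00024646118416083124
tool shift [ 0.1841 -0.0814  0.0344]
carriage rear x (expect 31) [np.float64(29.3), np.float64(28.7), np.float64(29.9), np.float64(29.7), np.float64(29.0)]
```

View pics/t3.png

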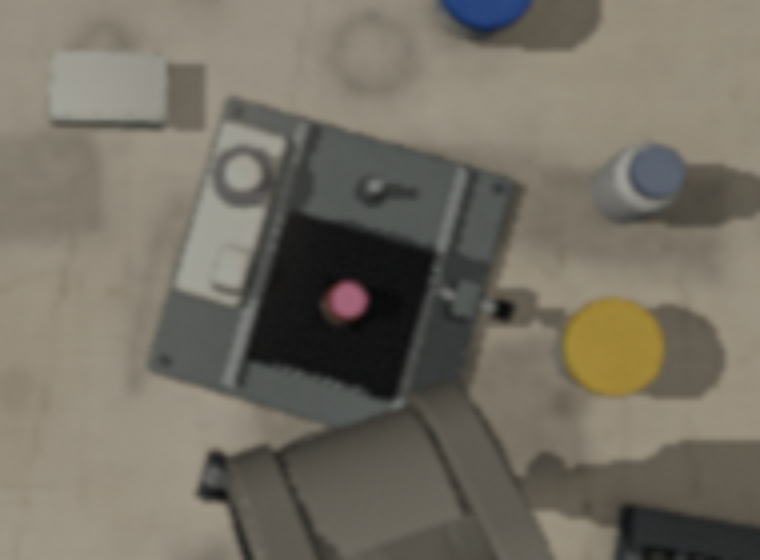

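The carriage sits at about 27 mm (caught), with the vial upright at (347,300). The key is at (242,172) and the bystanders have not moved. Next I go above the key.

Call:
arm_command --plan "0.023 -0.0102 0 0;0.023 -0.0102 0 0;0.023 -0.0102 0 0;0.023 -0.0102 0 0;0.023 -0.0102 0 0;0.023 -0.0102 0 0;0.023 -0.0102 0 0;0.023 -0.0102 0 0;0 0 0.03 0;0 0 0.03 0;0 0 0 0;0 0 0 0"

```text
clock: 9.3
tcp_pos: [0.6662, 0.0777, 0.1003]
orientation: [3.115, -0.41, -0.0]
contact_force: [0.3, -0.1, 0.2]
grip_width: 0.0
gripper_force: 0.0
```

```bash
python3 - <<'E'
from h import *
go(.045,.083,.071)
z=np.load("top.npz"); P=cloud("top",z["d"]); Q=rd(P); Z=P[...,2]-.0005
rr=np.hypot(*(Q-[.045,.083]).transpose(2,0,1)); print("collar z",np.median(Z[(rr>.0145)&(rr<.018)]),"key",np.median(Z[rr<.009]))
E
```

```text
t 9.3 tcp [0.6662 0.0777 0.1003] reader [0.0426 0.0825] heading -14.99 tilt z [-0.  0. -1.] F [ 0.28 -0.06  0.2 ] w 1.7560695640198662e-06
tool shift [ 0.0024 -0.0005  0.0293]
collar z 0.04784301581189937 key 0.057191460957255635
```

Call:
arm_command --plan "0.002 -0.0005 0.013 0;0 0 0.013 0;0 0 0.003 0;0 0 0.003 0;0 0 0.003 0;0 0 0 0;0 0 0 0"

```text
clock: 10.18
tcp_pos: [0.6679, 0.0775, 0.0656]
orientation: [3.114, -0.41, -0.001]
contact_force: [-3.7, -0.6, 3.9]
grip_width: 0.0
gripper_force: 2.3
```

```bash
python3 - <<'E'
from h import *
go(.045,.083,.065)
E
```

```text
t 10.175 tcp [0.6679 0.0775 0.0656] reader [0.0442 0.0828] heading -14.99 tilt z [-0. -0. -1.] F [-3.7  -0.62  3.95] w 3.381863992303833e-05
tool shift [ 0.0008 -0.0002  0.0006]
```

Call:
arm_command --plan "0 0 0.0015 0;0 0 0.001 0;0 0 0.001 0;0 0 0 0;0 0 0 0"

```text
clock: 10.8
tcp_pos: [0.6682, 0.0776, 0.0648]
orientation: [3.114, -0.41, 0.001]
contact_force: [-11.7, -2.7, 24.3]
grip_width: 0.0003
gripper_force: 12.2
```

It has bottomed out at 24 N with the tip at 51 mm, which is the key's end of travel and 3 mm above the collar. I'll release it.

Call:
arm_command --plan "0 0 -0.004 0;0 0 -0.006 0;0 0 -0.03 0;0 0 -0.04 0;0 0 -0.04 0;-0.03 0 -0.01 0;-0.04 0 0 0;-0.04 0 0 0;-0.04 0 0 0;-0.04 0 0 0;0 0 0 0;0 0 0 0"

```text
clock: 12.3
tcp_pos: [0.4858, 0.1267, 0.1922]
orientation: [-3.114, 0.41, -0.003]
contact_force: [0.3, -1.6, 0.4]
grip_width: 0.0004
gripper_force: 0.0
```

```bash
python3 - <<'E'
from h import *
state()
p,d=eyes.grab_frame("top"); P=cloud("top",d);Q=rd(P)*1e3;Z=P[...,2]
k=(Z>.053)&(Z<.064)&(np.abs(Q[...,1])<46)&(p.max(-1)<90)&(Q[...,0]>-100)&(Q[...,0]<75); 
print("rear",[np.round(np.percentile(Q[k&(np.abs(Q[...,1]-c)<8)][:,0],98),1) for c in(-32,-16,0,16,32)])
rr=np.hypot(*(Q-[45,83]).transpose(2,0,1)); print("key z",np.median(Z[rr<9]))
cv2.imwrite("pics/t4.png",cv2.resize(p[130:270,210:400,::-1],None,fx=4,fy=4))
E
```

```text
t 12.3 tcp [0.4858 0.1267 0.1922] reader [-0.1444  0.0822] heading -15.0 tilt z [ 0.002  0.    -1.   ] F [ 0.28 -1.59  0.37] w 0.0004057231059342742
rear [np.float64(29.5), np.float64(29.5), np.float64(29.8), np.float64(29.6), np.float64(29.0)]
key z 0.057453373762254345
```

View pics/t4.png

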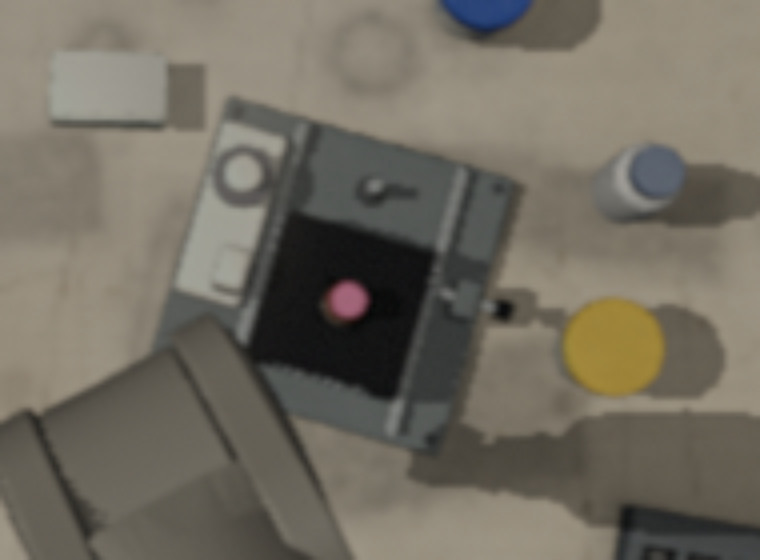

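The carriage is still caught with its rear edge unchanged, the vial (347,300) is upright and the key (242,172) is up at 57 mm. The bystanders have not moved and the arm is clear.

```bash
python3 -c "
from bench import ticket
print(ticket.hand_in())"
```

```text
the job is handed in; nothing more can be done
None
```

The job is handed in at about 12 s of the 38 s allowed: I pushed the carriage to the stop pin, it sprang back and caught at its middle position, and I pressed the read key fully down and let it come up, with the vial and bystanders in place in the last picture; the hand-in returned no verdict.

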